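Flex the tube tongs: free ones to stock, seized ones to repair

TASK

Flex each of the three tube tongs by pinching its two finger studs together, and carry it by those studs. Lay the ones that shut in the solid-sided stock tray, shut, and the ones that are seized and stay open in the slatted repair tray, each flat on the tray's floor, side by side and set down rather than dropped. Do not disturb the racks, bottle, jar, caps and vial.

Things in the scene. Friction and masses are not known exactly. Their poses are not given: they have to be found in the camera images.
- tongs1_mid (a point): Steel tube tongs, built like scissors, lying flat on the bench; the three look alike and any number of them, from none to all, may be seized. 136 mm long over all, about 0.14 kg. This point is half-way along the length, 8 mm above the underside; its x axis points from the jaws to the handle end, z up. Two handle bars (11 mm wide, within 16 mm of the underside) run from the hinge rivet to two upright finger studs; the jaws reach 70 mm to -x of this point.
- tongs1_pivot (a point): Its hinge rivet (16 mm across, 18 mm high): on the axis, 8 mm above the underside, 15 mm to -x of the mid point.
- tongs1_stud_a (a point): Half-way up one finger stud: round steel post 14 mm across, 30 mm tall from the underside, at the end of the handle that belongs to the same leg as the mid point, 75 mm from the rivet axis.
- tongs1_stud_b (a point): Half-way up the other finger stud, same size, on the hinged leg, 75 mm from the rivet axis. Pinching the two studs towards each other shuts the tongs.
- hinge1 (a joint): Angle in rad by which the legs are spread: 0 is fully shut (studs 22 mm apart centre to centre, 36 mm over their outsides), 0.22 to 0.30 at the start (52 to 58 mm over the outsides). A free hinge shuts fully under about 2 N at the studs and stays where it is left. A seized one has at most a few mm of play and then sticks fast at about 0.20 rad, 50 mm over the studs (46 mm or more in a hard grip).
- tongs2_mid (a point): Another of the tongs, same as tongs1 and with the same point and axes.
- tongs2_pivot (a point): Its hinge rivet (16 mm across, 18 mm high): on the axis, 8 mm above the underside, 15 mm to -x of the mid point.
- tongs2_stud_a (a point): Half-way up one finger stud: round steel post 14 mm across, 30 mm tall from the underside, at the end of the handle that belongs to the same leg as the mid point, 75 mm from the rivet axis.
- tongs2_stud_b (a point): Half-way up the other finger stud, same size, on the hinged leg, 75 mm from the rivet axis. Pinching the two studs towards each other shuts the tongs.
- hinge2 (a joint): Angle in rad by which the legs are spread: 0 is fully shut (studs 22 mm apart centre to centre, 36 mm over their outsides), 0.22 to 0.30 at the start (52 to 58 mm over the outsides). A free hinge shuts fully under about 2 N at the studs and stays where it is left. A seized one has at most a few mm of play and then sticks fast at about 0.20 rad, 50 mm over the studs (46 mm or more in a hard grip).
- tongs3_mid (a point): Another of the tongs, same as tongs1 and with the same point and axes.
- tongs3_pivot (a point): Its hinge rivet (16 mm across, 18 mm high): on the axis, 8 mm above the underside, 15 mm to -x of the mid point.
- tongs3_stud_a (a point): Half-way up one finger stud: round steel post 14 mm across, 30 mm tall from the underside, at the end of the handle that belongs to the same leg as the mid point, 75 mm from the rivet axis.
- tongs3_stud_b (a point): Half-way up the other finger stud, same size, on the hinged leg, 75 mm from the rivet axis. Pinching the two studs towards each other shuts the tongs.
- hinge3 (a joint): Angle in rad by which the legs are spread: 0 is fully shut (studs 22 mm apart centre to centre, 36 mm over their outsides), 0.22 to 0.30 at the start (52 to 58 mm over the outsides). A free hinge shuts fully under about 2 N at the studs and stays where it is left. A seized one has at most a few mm of play and then sticks fast at about 0.20 rad, 50 mm over the studs (46 mm or more in a hard grip).
- stock_tray: The stock tray, fixed: white plastic, open on top, solid side walls 30 mm high; 200 mm (its x) by 260 mm (its y) outside, walls 4 to 5 mm thick, floor 4 mm thick; big enough for three tongs side by side, head to tail. Origin under the centre of the floor, at bench height; z up.
- repair_tray: The repair tray, fixed: white plastic, open on top, slatted sides, two rails and short posts, 46 mm high, with gaps between them; 200 mm (its x) by 260 mm (its y) outside, walls 4 to 5 mm thick, floor 4 mm thick; big enough for three tongs side by side, head to tail. Origin under the centre of the floor, at bench height; z up.
- rack_a: Bystander: small white tube rack, 60 x 60 mm, 115 mm tall with its capped tubes. Origin under its centre.
- rack_b: Bystander: small grey tube rack, same size as rack_a. Origin under its centre.
- bottle: Bystander: slim standing bottle with a screw cap, 34 mm across, 100 mm tall. Origin under its centre.
- cap_a: Bystander: loose screw cap, 28 mm across, 12 mm high. Origin under its centre.
- cap_b: Bystander: another such loose screw cap.
- jar: Bystander: squat jar with lid, 56 mm across, 60 mm tall. Origin under its centre.
- vial: Bystander: small closed tube lying down, 13 mm across, 45 mm long. Origin under its middle at bench height.

How it is judged:
At the end, for the whole second after the job is handed in: Each tongs lies in the stock tray, shut to within 0.06 rad, or, if it cannot be shut, in the repair tray (open over 0.12 rad); flat (tilt under 0.12 rad, mid point under 20 mm above the tray's underside, within 90 mm in its x and 115 mm in its y of the centre), at rest (((x of tongs1_mid in the frame of stock_tray between -0.09 and 0.09 m and y of tongs1_mid in the frame of stock_tray between -0.115 and 0.115 m and z of tongs1_mid in the frame of stock_tray below 0.02 m and angle between tongs1_mid's own z axis and vertical below 0.12 rad and velocity of joint hinge1 between -0.05 and 0.05 rad/s and value of joint hinge1 below 0.06 rad) or (x of tongs1_mid in the frame of repair_tray between -0.09 and 0.09 m and y of tongs1_mid in the frame of repair_tray between -0.115 and 0.115 m and z of tongs1_mid in the frame of repair_tray below 0.02 m and angle between tongs1_mid's own z axis and vertical below 0.12 rad and velocity of joint hinge1 between -0.05 and 0.05 rad/s and value of joint hinge1 above 0.12 rad)) and ((x of tongs2_mid in the frame of stock_tray between -0.09 and 0.09 m and y of tongs2_mid in the frame of stock_tray between -0.115 and 0.115 m and z of tongs2_mid in the frame of stock_tray below 0.02 m and angle between tongs2_mid's own z axis and vertical below 0.12 rad and velocity of joint hinge2 between -0.05 and 0.05 rad/s and value of joint hinge2 below 0.06 rad) or (x of tongs2_mid in the frame of repair_tray between -0.09 and 0.09 m and y of tongs2_mid in the frame of repair_tray between -0.115 and 0.115 m and z of tongs2_mid in the frame of repair_tray below 0.02 m and angle between tongs2_mid's own z axis and vertical below 0.12 rad and velocity of joint hinge2 between -0.05 and 0.05 rad/s and value of joint hinge2 above 0.12 rad)) and ((x of tongs3_mid in the frame of stock_tray between -0.09 and 0.09 m and y of tongs3_mid in the frame of stock_tray between -0.115 and 0.115 m and z of tongs3_mid in the frame of stock_tray below 0.02 m and angle between tongs3_mid's own z axis and vertical below 0.12 rad and velocity of joint hinge3 between -0.05 and 0.05 rad/s and value of joint hinge3 below 0.06 rad) or (x of tongs3_mid in the frame of repair_tray between -0.09 and 0.09 m and y of tongs3_mid in the frame of repair_tray between -0.115 and 0.115 m and z of tongs3_mid in the frame of repair_tray below 0.02 m and angle between tongs3_mid's own z axis and vertical below 0.12 rad and velocity of joint hinge3 between -0.05 and 0.05 rad/s and value of joint hinge3 above 0.12 rad)) and linear speed of each of tongs1, tongs2, tongs3 below 0.02 m/s); the robot touches nothing.
It fails at once if tongs lifted while still open by anything but the two finger studs (grasp point over 36 mm from either) ((height (world z) of tongs1_mid above 0.06 m and value of joint hinge1 above 0.12 rad and (distance between the grasp point and tongs1_stud_a above 0.036 m or distance between the grasp point and tongs1_stud_b above 0.036 m)) or (height (world z) of tongs2_mid above 0.06 m and value of joint hinge2 above 0.12 rad and (distance between the grasp point and tongs2_stud_a above 0.036 m or distance between the grasp point and tongs2_stud_b above 0.036 m)) or (height (world z) of tongs3_mid above 0.06 m and value of joint hinge3 above 0.12 rad and (distance between the grasp point and tongs3_stud_a above 0.036 m or distance between the grasp point and tongs3_stud_b above 0.036 m))).
It fails at once if tongs dropped: out of the fingers while the mid point is more than 60 mm above the bench ((contact force between the fingers and tongs1 below 0.05 N and height (world z) of tongs1_mid above 0.06 m) or (contact force between the fingers and tongs2 below 0.05 N and height (world z) of tongs2_mid above 0.06 m) or (contact force between the fingers and tongs3 below 0.05 N and height (world z) of tongs3_mid above 0.06 m)).
It fails at once if a bystander (rack, bottle, cap, jar or vial) moved more than 20 mm or tipped over (distance of any of rack_a, rack_b, bottle, cap_a, cap_b, jar, vial from where it was at the start of the episode above 0.02 m or angle between any of rack_a, rack_b, bottle, cap_a, cap_b, jar's own z axis and vertical above 0.35 rad).
It also fails if it takes over 72 s, if anything falls off the work surface, if the arm or the gripper's body presses on something with over 40 N, if the wrist force passes 120 N, or if a joint passes its speed limit or range.

ROBOT

A 6-joint arm with a two-finger parallel gripper is mounted at the origin on the work surface. World frame = base frame: x ahead of the robot, y to its left, z up, the work surface at z = 0. Lengths are in m, angles in rad, forces in N, time in s.
With the tool pointing down it reaches from about 0.35 to 0.975 m from the base axis. Payload 7.1 kg.
Tool frame: the origin (TCP) lies midway between the tips of the shut fingers; the grasp point (between the pads) lies 19 mm behind it; z points along the fingers, x is the direction in which the jaws open and shut, and the axes are right-handed (so a half turn about z gives the same grasp; the last joint's range is limited). The gripper opens to 88 mm and grips with 3 to 60 N. Pads are 20 mm wide; open, the fingers measure 115 mm over their backs; the gripper's body (75 mm by 178 mm) begins 61 mm behind the grasp point.
Start: joints at [1.182, 0.423, 1.63, -0, 1.089, -0.019], TCP at [0.226, 0.583, 0.223] pointing down, gripper open.
Joint ranges: [-3, 3], [-0.9, 2.11], [0.09, 2.58], [-1.31, 4.45], [0.11, 2.69], [-2.54, 2.54]. Speed limits (rad/s): [2.39, 2.39, 3.01, 3.14, 3.14, 3.14].

INTERFACE

Orientations are given as a unit quaternion [w, x, y, z].
In Python, from station import move_pose, movel, movej, command_gripper, wait, inverse_kinematics, read_camera, camera_info, MotionError, job_done, get_time, get_joint_pos, get_qvel, get_effort, get_tcp_pos, get_ee_rot, get_ft_force, get_ft_torque, get_grip_width gives the robot as it stands. Calls block until the motion is done:
- move_pose(position, orientation): joint-space move of the TCP to a pose.
- movel(position, frame=None, v=0.15, until_force=None): straight line of the TCP; frame=None keeps the orientation; v is the mean speed in m/s. With until_force (N) it stops when the force on the tool has changed by that much, and returns True; else False.
- movej(angles): joint-space move.
- command_gripper(opening): opening from 0.0 (shut) to 1.0 (fully open); the grip force is fixed at half the most; returns when the fingers have stopped.
- wait(seconds).
- inverse_kinematics(position, orientation): joint angles nearest the present ones, or None.
- read_camera(name): name is "scene" or "top" or "wrist"; returns the picture (384x512x3 uint8, red, green, blue); there is no depth.
- camera_info(name): a dict with "intrinsics" (3x3 intrinsics, pixels), "dist" ([k1, k2, p1, p2, k3] as OpenCV has them; the pictures are not rectified), "T" (4x4, takes a point from camera to world coordinates); the wrist camera has in their place "tool_from_camera" (4x4, takes a point from camera to tool coordinates, whose origin is the TCP and whose axes are the tool frame's). Camera axes: x right, y up, looking along -z (the intrinsics and any distortion apply to the point x, -y, -z); pixel columns grow to the right and rows downward; lengths in m; the calibration is good to about 2 mm. A picture is of the moment at which its call begins: read the wrist's pose just before it. camera_info takes no time and is no camera call.
A pose or a line that the arm cannot do raises MotionError and nothing moves.
- job_done(): hands the job in, once; it reports no verdict.
Readings, each from a call of its own:
- get_time(): time.
- get_joint_pos(): joint angles.
- get_qvel(): joint speeds.
- get_effort(): joint torques, N m.
- get_tcp_pos(): TCP position.
- get_ee_rot(): TCP orientation.
- get_ft_force(): force on the tool from outside, world axes, zero at the start.
- get_ft_torque(): the same for the moment, N m.
- get_grip_width(): opening from 0.0 (shut) to 1.0 (fully open).
Only numpy, scipy, OpenCV 4.12 (cv2) and the standard library are available. Lean on these libraries where they do the work, as an engineer would, in place of code of your own. Each camera call takes 0.05 s, during which the arm holds its last target.

## Working session

There is one attempt and no reset: what is moved stays moved. The work goes in short steps, each a Python script; the robot and the scene stay as the last script left them, time stands still between calls to the robot, and variables do not carry over. Pictures are saved under pics/ and viewed, and the job is handed in when it is done.

```bash
ls; mkdir -p pics; python3 - <<'E'
from station import *
import cv2,numpy as np
np.set_printoptions(precision=4,suppress=True)
for n in ["scene","top","wrist"]:
    i=camera_info(n); print(n,{k:np.array(v).tolist() for k,v in i.items()})
    cv2.imwrite(f"pics/{n}0.png",read_camera(n)[:,:,::-1])
print(get_time(),get_tcp_pos(),get_ee_rot())
E
```

```text
pics
scene {'intrinsics': [[415.274704542151, 0.0, 264.5894157196731], [0.0, 415.274704542151, 192.0629158736335], [0.0, 0.0, 1.0]], 'dist': [0.039823893398949275, 0.0, 0.0, 0.0, 0.0], 'T': [[0.2002317256477724, -0.8010329486895741, 0.5641395848172692, 1.1864407215927968], [0.9797397383428303, 0.16126151894153945, -0.11876349447784754, -0.10577695553256271], [0.004159465835585909, 0.5764901886609635, 0.8170934837713546, 0.8781930290324578], [0.0, 0.0, 0.0, 1.0]]}
top {'intrinsics': [[393.9825523521639, 0.0, 253.1050895610408], [0.0, 393.9825523521639, 190.54669869662033], [0.0, 0.0, 1.0]], 'dist': [-0.0003773362199649017, 0.0, 0.0, 0.0, 0.0], 'T': [[-0.003162738120593251, 0.9945919338910494, -0.10381176294834388, 0.4836075134433947], [-0.9995090307079729, 9.193350649160322e-05, 0.03133191793425763, 0.012362807922415335], [0.03117201663013187, 0.103859889211827, 0.9941033290318053, 1.0268919032658874], [0.0, 0.0, 0.0, 1.0]]}
wrist {'intrinsics': [[311.6195116457583, 0.0, 254.03036692289265], [0.0, 311.6195116457583, 191.9425959886372], [0.0, 0.0, 1.0]], 'dist': [-0.007055393471242565, 0.0, 0.0, 0.0, 0.0], 'tool_from_camera': [[0.9999998669556812, -0.0004686261232008737, 0.0002155879747792254, -0.0008141298500360383], [-0.00039683756133928607, -0.9659082640430734, -0.25888427525295005, -0.06988646188862967], [0.00032955814073701837, 0.25888415525646197, -0.9659083215029146, -0.16205781249367202], [0.0, 0.0, 0.0, 1.0]]}
0.15 [0.2257 0.5824 0.2221] [ 0.0003  0.8251  0.5651 -0.0005]
```

View pics/top0.png

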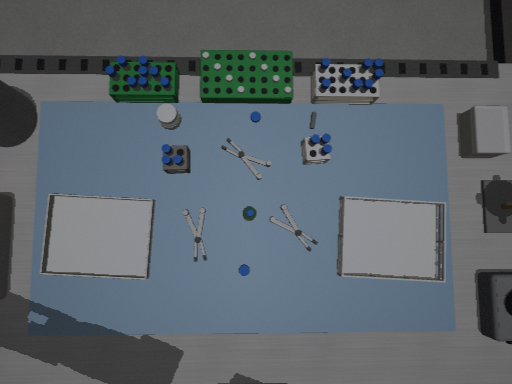

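View pics/scene0.png

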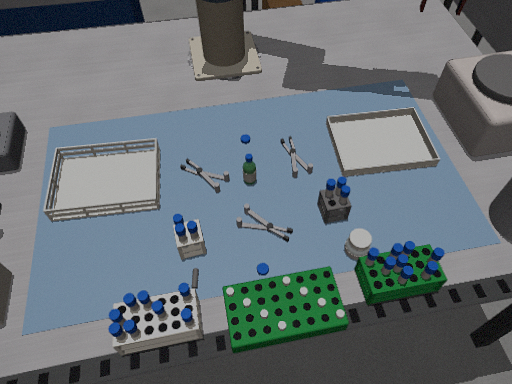

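View pics/wrist0.png

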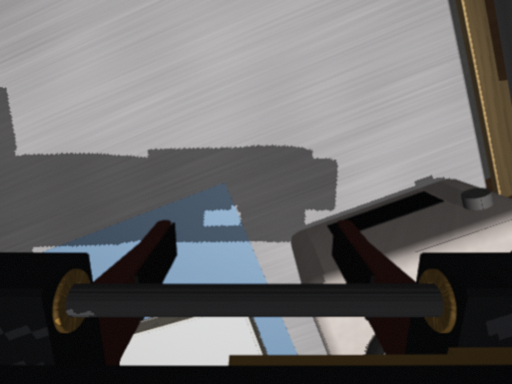

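The top view shows the stock tray (solid) at left, around (98,237), and the repair tray (slatted) at right, around (392,239). The three tongs are near (247,158), (197,235) and (294,228). I'll zoom in on each.

```bash
python3 - <<'E'
import cv2,numpy as np
t=cv2.imread("pics/top0.png"); s=cv2.imread("pics/scene0.png")
def c(im,x,y,w=64,h=64): return cv2.resize(im[y:y+h,x:x+w],None,fx=4,fy=4,interpolation=cv2.INTER_CUBIC)
r1=np.hstack([c(t,214,130),c(t,166,200),c(t,262,195)])
r2=np.hstack([c(s,232,192),c(s,266,126),c(s,176,142)])
cv2.imwrite("pics/crop.png",np.vstack([r1,r2]))
E
```

```text
(no output)
```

View pics/crop.png

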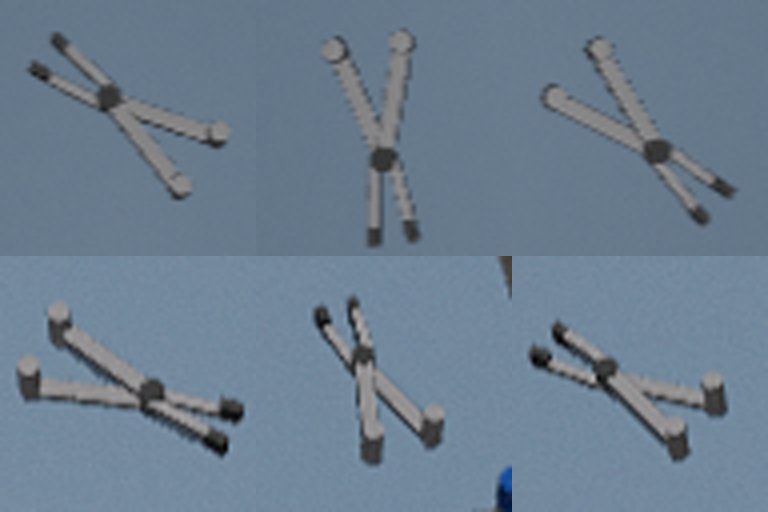

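```bash
cat > h.py <<'E'
from station import *
import cv2,numpy as np
np.set_printoptions(precision=4,suppress=True)
def ray(info,px,T=None):
    K=np.array(info["intrinsics"]);d=np.array(info["dist"])
    u=cv2.undistortPoints(np.array(px,float).reshape(-1,1,2),K,d).reshape(-1,2)
    T=np.array(info["T"]) if T is None else T
    D=np.c_[u[:,0],-u[:,1],-np.ones(len(u))]@T[:3,:3].T
    return T[:3,3],D
def plane(info,px,z,T=None):
    o,D=ray(info,px,T); return o+D*((z-o[2])/D[:,2])[:,None]
def tri(r1,r2):
    (o1,D1),(o2,D2)=r1,r2; out=[]
    for a,b in zip(D1,D2):
        a=a/np.linalg.norm(a);b=b/np.linalg.norm(b)
        A=np.c_[a,-b]; s=np.linalg.lstsq(A,o2-o1,rcond=None)[0]
        p,q=o1+s[0]*a,o2+s[1]*b; out.append(np.r_[(p+q)/2,np.linalg.norm(p-q)])
    return np.array(out)
E
python3 - <<'E'
from h import *
ti=camera_info("top");si=camera_info("scene")
t=cv2.imread("pics/top0.png")
# crop px -> full px ; cubic resize center shift: (p+.5)/4-.5
f=lambda l,ox,oy,cx,cy:[((x-cx+.5)/4-.5+ox,(y-cy+.5)/4-.5+oy) for x,y in l]
T={'A':f([(219,130),(181,183)],214,130,0,0),'B':f([(335,49),(402,41)],166,200,256,0),'C':f([(600,48),(552,96)],262,195,512,0)}
R={'A':(108,97,214,130,0),'B':(383,158,166,200,256),'C':(656,150,262,195,512)}
S={'A':f([(59,312),(29,366)],232,192,0,256),'B':f([(432,412),(374,430)],266,126,256,256),'C':f([(713,381),(677,426)],176,142,512,256)}
hsv=cv2.cvtColor(t,cv2.COLOR_BGR2HSV)
for k in T:
    x,y,ox,oy,cx=R[k]; r=f([(x,y)],ox,oy,cx,0)
    # refine rivet: dark-mask centroid near
    u,v=map(round,r[0]); w=t[v-4:v+5,u-4:u+5].max(2); m=w<85
    ys,xs=np.nonzero(m); rr=(xs.mean()+u-4,ys.mean()+v-4)
    p=plane(ti,T[k],.03); P=plane(ti,[rr],.016)[0]
    print(k,'top studs',p[:,:2].ravel(),'rivet',P[:2],r[0],rr,m.sum(),'sep',np.linalg.norm(p[0]-p[1])+.014,'arm',np.linalg.norm(p[:,:2]-P[:2],axis=1))
    for perm in ([0,1],[1,0]):
        q=tri(ray(ti,T[k]),ray(si,np.array(S[k])[perm]))
        print('  tri',q.ravel())
# others
oth={'bottle_cap':((250,212),.1),'cap_b':((244,270),.012),'cap_a':((255,117),.012),'rackb_top':((317,147),.08),'racka':((176,157),.08),'jar':((167,113),.06)}
for k,(p,z) in oth.items(): print(k,plane(ti,[p],z)[0][:2])
# tray rims from mask: white
for n,z,box in (('stock',.03,(35,160)),('repair',.046,(330,452))):
    m=((hsv[:,:,1]<40)&(hsv[:,:,2]>110)).astype(np.uint8); m[:, :box[0]]=0;m[:,box[1]:]=0;m[:185]=0;m[290:]=0
    c=max(cv2.findContours(m,0,2)[0],key=cv2.contourArea); rc=cv2.minAreaRect(c); b=cv2.boxPoints(rc)
    print(n,rc); print(plane(ti,b,z)[:,:2].tolist()); print(plane(ti,b,.004)[:,:2].tolist())
E
python3 - <<'E'
import cv2,numpy as np
t=cv2.imread("pics/top0.png")
a=np.hstack([t[185:290,35:160],t[185:290,330:455]])
cv2.imwrite("pics/trays.png",cv2.resize(a,None,fx=3,fy=3,interpolation=cv2.INTER_CUBIC))
E
```

```text
A top studs [ 0.6611 -0.0585  0.6267 -0.0339] rivet [0.6848 0.0129] (240.625, 153.875) (np.float64(240.5625), np.float64(154.0)) 32 sep 0.05626077333504342 arm [0.0752 0.0746]
  tri [ 0.6557 -0.0466  0.0695  0.0185  0.6335 -0.046  -0.0257  0.0191]
  tri [ 0.6623 -0.0586  0.0237  0.0008  0.6276 -0.034   0.0238  0.0005]
B top studs [0.5337 0.1517 0.5387 0.1097] rivet [0.4645 0.1225] (197.375, 239.125) (np.float64(197.33333333333334), np.float64(239.43333333333334)) 30 sep 0.056262513227634446 arm [0.0752 0.0753]
  tri [0.534  0.1524 0.0249 0.     0.5392 0.1112 0.0225 0.0014]
  tri [0.5317 0.1346 0.0117 0.0393 0.543  0.1279 0.0408 0.0395]
C top studs [ 0.5466 -0.0965  0.5163 -0.0657] rivet [ 0.4815 -0.1336] (297.625, 232.125) (np.float64(297.77142857142854), np.float64(232.37142857142857)) 35 sep 0.0572434020128706 arm [0.075  0.0763]
  tri [ 0.5464 -0.0812  0.0652  0.0232  0.5165 -0.0826 -0.0216  0.0258]
  tri [ 0.5472 -0.0966  0.0226  0.0015  0.5164 -0.0671  0.023   0.0018]
bottle_cap [ 0.5297 -0.0094]
cap_b [0.387  0.0041]
cap_a [ 0.785  -0.0253]
rackb_top [ 0.6901 -0.175 ]
racka [0.
[... 239 characters left out ...]
51818422, 0.23528322643412444], [0.3663139349988216, 0.24165707728304958]]
[[0.3799507980116886, 0.5181186114872477], [0.5849080323946508, 0.517434738888586], [0.5692591496583552, 0.24109722779406784], [0.36325479385265713, 0.24763731544512685]]
repair ((394.47845458984375, 238.8876953125), (105.5594482421875, 80.70887756347656), 3.1798300743103027)
[[0.37360594406547776, -0.231091471732663], [0.5730892900383064, -0.24766323848615857], [0.5580877589542866, -0.5167370143322298], [0.3575610297938165, -0.4942617605966116]]
[[0.3688958777488021, -0.24151573939301252], [0.5769207363011141, -0.25879707893564974], [0.5612768670517663, -0.5393921024828264], [0.3521639495491371, -0.5159544994263983]]
```

View pics/trays.png

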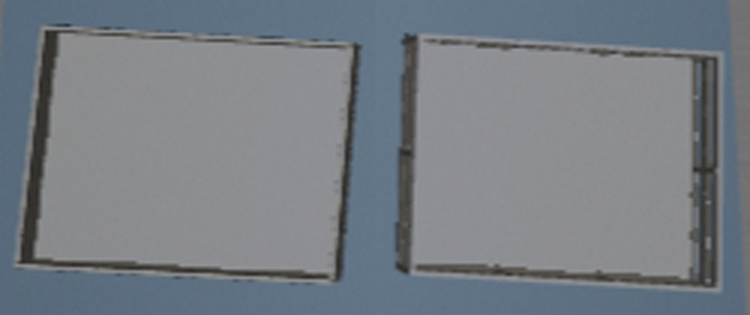

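```bash
python3 - <<'E'
from h import *
ti=camera_info("top")
st=np.array([(42,27),(354,42),(335,281),(17,265)])/3+[35,185]-.33
rp=np.array([(413,35),(723,52),(720,291),(408,270)])/3+[330-125,185]-.33
for n,p,z in(('stock',st,.03),('repair',rp,.046)):
    P=plane(ti,p,z)[:,:2]; print(n,P.tolist(),'c',P.mean(0),'edges',[round(float(np.linalg.norm(P[i]-P[i-1])),3) for i in range(4)], 'yaws',[round(float(np.degrees(np.arctan2(*(P[i]-P[i-1])[::-1]))),1) for i in range(4)])
# grasp geometry
B=np.array([.5297,-.0094])
G={'A':([.6615,-.0585],[.627,-.0339],[.6848,.0129]),'B':([.5338,.152],[.539,.1103],[.4645,.1225]),'C':([.5468,-.0966],[.5163,-.0664],[.4815,-.1336])}
obs={'bottle':B,'rackb':np.array([.690,-.175]),'racka':np.array([.664,.169])}
for k,(a,b,r) in G.items():
    a,b,r=map(np.array,(a,b,r)); m=(a+b)/2; j=(a-b)/np.linalg.norm(a-b); h=(m-r)/np.linalg.norm(m-r)
    print(k,'mid',m,'jaw yaw',np.degrees(np.arctan2(j[1],j[0])),'handle yaw',np.degrees(np.arctan2(h[1],h[0])))
    for o,p in obs.items(): print('   ',o,'jaw',(p-m)@j,'h',(p-m)@h)
E
```

```text
stock [[0.5798037750834941, 0.49287185525257526], [0.5671067131192383, 0.23420838497658922], [0.36992866187369067, 0.24516151855382776], [0.3845007798938618, 0.5032381933212514]] c [0.4753 0.3689] edges [0.196, 0.259, 0.197, 0.258] yaws [-3.0, -92.8, 176.8, 86.8]
repair [[0.5713989787394252, -0.2433482814349311], [0.5568746078512797, -0.5070144168286509], [0.3586321479187867, -0.49364289775564124], [0.37742391738704667, -0.2339954479070731]] c [ 0.4661 -0.3695] edges [0.194, 0.264, 0.199, 0.26] yaws [-2.8, -93.2, 176.1, 85.9]
A mid [ 0.6442 -0.0462] jaw yaw -35.49052078244714 handle yaw -124.45500055623708
    bottle jaw -0.11463284845752543 h 0.034463466069768585
    rackb jaw 0.11202737139904055 h 0.08032125164954662
    racka jaw -0.10885761031457414 h -0.18862136893201034
B mid [0.5364 0.1311] jaw yaw 97.10810496228748 handle yaw 6.860055311107199
    bottle jaw -0.13864072464586163 h -0.023439985293290295
    rackb jaw -0.3228038148962428 h 0.11593236281723587
    racka jaw 0.021769641745311534 h 0.1312074748468902
C mid [ 0.5315 -0.0815] jaw yaw -44.716827118596605 handle yaw 46.14968755224939
    bottle jaw -0.052044403827166505 h 0.05071343432272421
    rackb jaw 0.17838035968136234 h 0.042342740138448944
    racka jaw -0.08213463339766063 h 0.2724068913199507
```

Stud spacing (42–43 mm between centres) and arm length (75 mm) match the drawing, and both trays measure about 200×260 mm with -3° yaw. I'll start with B, which has the most room around it.

```bash
cat >> h.py <<'E'
from scipy.spatial.transform import Rotation as Ro
TR={'stock':np.array([.4753,.3689]),'repair':np.array([.4661,-.3695])}; TY=np.radians(-3.1)
# tongs: stud mid, jaw yaw, handle yaw, placed handle yaw (tray), slot y
TG={'A':([.6442,-.0462],-35.5,-124.5,-183.1,0.),'B':([.5364,.1311],97.1,6.9,-3.1,.072),'C':([.5315,-.0815],-44.7,46.1,-3.1,-.072)}
def quat(yaw,tilt=0):  # tilt about tool x (jaw axis), deg
    q=(Ro.from_euler('z',yaw,degrees=True)*Ro.from_euler('x',180,degrees=True)*Ro.from_euler('x',tilt,degrees=True)).as_quat()
    return np.r_[q[3],q[:3]]
def place_xy(k,tray,slot=None):
    _,_,_,hy,s=TG[k]; s=s if slot is None else slot
    c=TR[tray]+s*np.array([-np.sin(TY),np.cos(TY)])
    a=np.radians(hy); return c+.0595*np.array([np.cos(a),np.sin(a)])
def st(): print('t',round(get_time(),2),'tcp',get_tcp_pos(),'grip mm',round(get_grip_width()*88,1),'F',get_ft_force(),'q6',round(get_joint_pos()[5],2))
def pick(k,tilt=0,z=.006,lift=True):
    m,jy,hy,_,_=TG[k]; q=quat(jy,tilt)
    move_pose([*m,.16],q); movel([*m,z+.05],v=.2); 
    print('contact',movel([*m,z],v=.06,until_force=8)); st()
    command_gripper(0.0); wait(.3); st()
def liftc():
    p=get_tcp_pos(); movel([p[0],p[1],.05],v=.06); movel([p[0],p[1],.2],v=.2); st()
def place(k,tray,tilt=0,z=.0105,slot=None):
    _,jy,hy,ph,_=TG[k]; q=quat(jy+ph-hy,tilt); x=place_xy(k,tray,slot)
    move_pose([*x,.2],q); st(); movel([*x,.06],v=.2); wait(.2)
    print('contact',movel([*x,z],v=.04,until_force=10)); st()
E
python3 - <<'E'
from h import *
for k in 'ABC':
    m,jy,hy,ph,s=TG[k]; t=0
    print(k,'pick',inverse_kinematics([*m,.006],quat(jy)))
    for tr in TR:
        print(tr,place_xy(k,tr),inverse_kinematics([*place_xy(k,tr),.01],quat(jy+ph-hy)))
for t in(12,-12):
    q=quat(-44.7,t); R=Ro.from_quat(np.r_[q[1:],q[0]]).as_matrix(); print(t,'tool z',R[:,2],inverse_kinematics([*TG['C'][0],.006],q))
pick('B')
E
```

```text
A pick [-0.09    0.7398  1.6705 -0.      0.7313  0.5296]
stock [0.4159 0.3721] [ 0.7086  0.6511  1.875  -0.      0.6155  2.3509]
repair [ 0.4067 -0.3663] [-0.7549  0.6417  1.8992 -0.      0.6007  0.8874]
B pick [ 0.2182  0.6532  1.8884 -0.      0.6001 -1.4766]
stock [0.5386 0.4376] [ 0.6651  0.7838  1.5515 -0.      0.8063 -0.8551]
repair [ 0.5294 -0.3008] [-0.5363  0.6975  1.7583 -0.      0.6858 -2.0565]
C pick [-0.1743  0.641   1.9207 -0.      0.5799  0.6059]
stock [0.5308 0.2938] [ 0.4859  0.6954  1.7635 -0.      0.6827  2.1247]
repair [ 0.5216 -0.4446] [-0.7232  0.7746  1.5731 -0.      0.7939  0.9156]
12 tool z [ 0.1462  0.1478 -0.9781] [-0.2797  0.6262  1.9981  0.4307  0.4522  0.1179]
-12 tool z [-0.1462 -0.1478 -0.9781] [-0.0825  0.6873  1.8301 -0.2301  0.7732  0.8747]
contact False
t 3.79 tcp [0.5366 0.1311 0.0061] grip mm 88.2 F [-0.3891 -0.6114  0.7758] q6 -1.48
t 4.78 tcp [0.5367 0.1312 0.0061] grip mm 49.6 F [0.5415 1.3937 2.8661] q6 -1.48
```

B stopped at 49.6 mm over the studs, so it is seized and goes to the repair tray.

```bash
python3 - <<'E'
from h import *
liftc()
cv2.imwrite("pics/w1.png",read_camera("wrist")[:,:,::-1]); cv2.imwrite("pics/s1.png",read_camera("scene")[:,:,::-1])
E
```

```text
t 6.56 tcp [0.5358 0.131  0.1989] grip mm 49.3 F [-0.0604 -0.1184 -2.2421] q6 -1.48
```

View pics/w1.png

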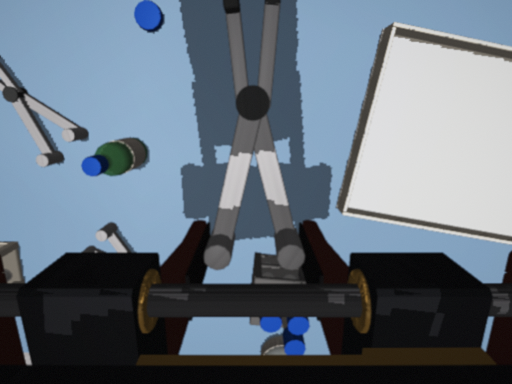

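View pics/s1.png

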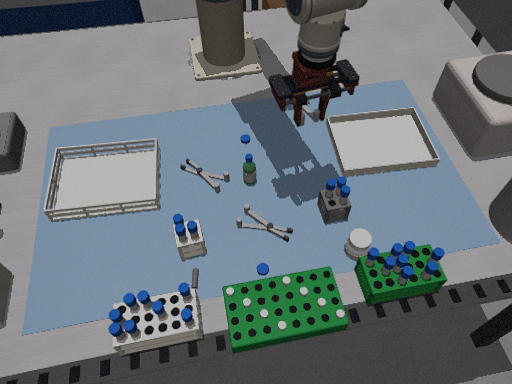

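The wrist view shows B held level and open, with its studs at (218,255) and (290,255) and its rivet at (252,101). The scene view confirms the long side of the gripper body runs along the jaw direction.

```bash
python3 - <<'E'
from h import *
place('B','repair')
cv2.imwrite("pics/w2.png",read_camera("wrist")[:,:,::-1]); cv2.imwrite("pics/s2.png",read_camera("scene")[:,:,::-1])
E
```

```text
t 8.25 tcp [ 0.5297 -0.2998  0.1999] grip mm 48.8 F [ 1.1209  0.4794 -1.3646] q6 -2.06
contact False
t 10.68 tcp [ 0.5296 -0.3009  0.0108] grip mm 49.4 F [-0.0881 -0.1216 -1.1084] q6 -2.06
```

View pics/w2.png

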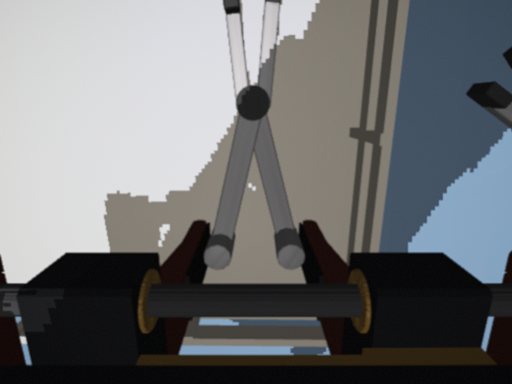

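View pics/s2.png

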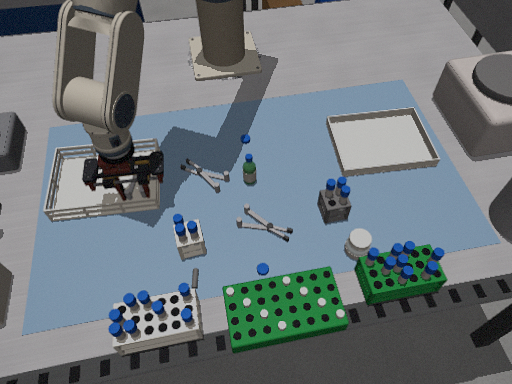

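B is inside the tray walls and close to the floor. I'll lower until contact, release just wide enough and retreat.

```bash
cat >> h.py <<'E'
def release():
    p=get_tcp_pos(); print('floor',movel([p[0],p[1],p[2]-.006],v=.02,until_force=6)); st()
    w=get_grip_width(); command_gripper(min(1,w+10/88)); wait(.3); st()
    p=get_tcp_pos(); movel([p[0],p[1],.07],v=.1); movel([p[0],p[1],.16],v=.25); st()
E
python3 - <<'E'
from h import *
release()
cv2.imwrite("pics/w3.png",read_camera("wrist")[:,:,::-1])
E
```

```text
floor True
t 10.99 tcp [ 0.5297 -0.3009  0.01  ] grip mm 49.5 F [-1.144   1.0111  6.3588] q6 -2.06
t 11.69 tcp [ 0.5292 -0.3006  0.009 ] grip mm 59.6 F [ 0.3953 -0.5612  0.0902] q6 -2.06
t 12.96 tcp [ 0.529  -0.3005  0.1598] grip mm 59.3 F [-0.2754  0.3384 -0.4305] q6 -2.06
```

View pics/w3.png

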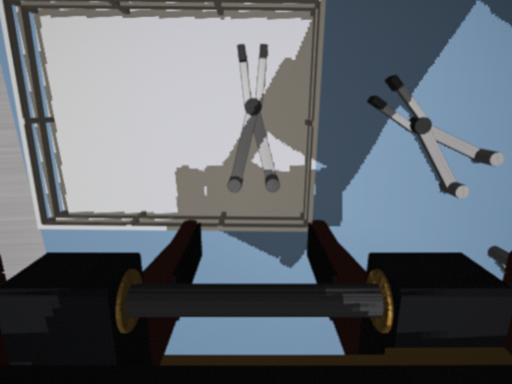

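B lies flat in the repair tray, with its studs at (235,184) and (272,184) and clear of the rails. Next is C, with a 12° lean so the body stays off the bottle.

```bash
sed -i "s/'C':(\[.5315,-.0815\]/'C':([.5335,-.0793]/" h.py; python3 - <<'E'
from h import *
command_gripper(1.0)
pick('C',tilt=12)
liftc()
cv2.imwrite("pics/w4.png",read_camera("wrist")[:,:,::-1]); cv2.imwrite("pics/s4.png",read_camera("scene")[:,:,::-1])
E
```

```text
contact False
t 17.33 tcp [ 0.5337 -0.0794  0.0061] grip mm 88.0 F [-0.305   0.4269  0.7161] q6 0.13
t 18.32 tcp [ 0.5335 -0.0791  0.0061] grip mm 49.4 F [0.082  2.1141 4.67  ] q6 0.13
t 20.1 tcp [ 0.5327 -0.0789  0.1989] grip mm 49.7 F [-0.5362  0.0625 -1.392 ] q6 0.35
```

View pics/w4.png

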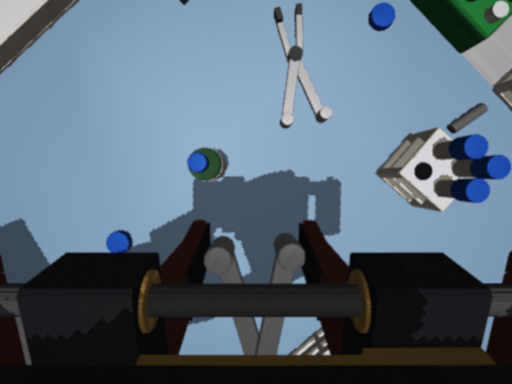

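View pics/s4.png

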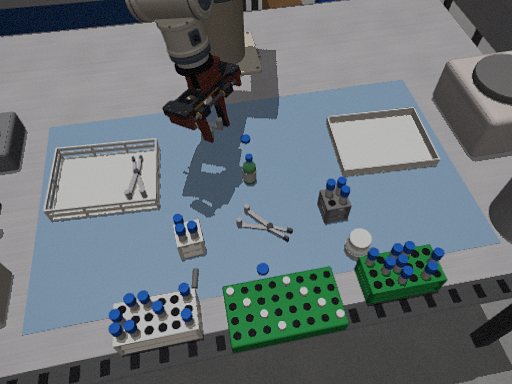

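C also stopped at 49.4 mm, so it is seized too. It is held, and the bottle is unmoved at (205,164) in the wrist view. It goes to the repair tray.

```bash
python3 - <<'E'
from h import *
place('C','repair',tilt=12)
release()
cv2.imwrite("pics/t5.png",read_camera("top")[:,:,::-1]); cv2.imwrite("pics/s5.png",read_camera("scene")[:,:,::-1])
E
```

```text
t 21.56 tcp [ 0.5219 -0.4434  0.1998] grip mm 49.4 F [ 0.8566  0.1844 -1.3008] q6 0.75
contact False
t 24.0 tcp [ 0.5218 -0.4448  0.0108] grip mm 49.8 F [-0.1053 -1.3745 -1.8716] q6 0.65
floor True
t 24.21 tcp [ 0.522  -0.4449  0.0101] grip mm 49.4 F [-1.8909 -0.2329  6.7488] q6 0.65
t 24.91 tcp [ 0.5214 -0.4442  0.0087] grip mm 59.4 F [-0.3337 -0.7882  0.4974] q6 0.65
t 26.18 tcp [ 0.5212 -0.444   0.1598] grip mm 59.6 F [-0.5146  1.4145  0.4775] q6 0.74
```

View pics/s5.png

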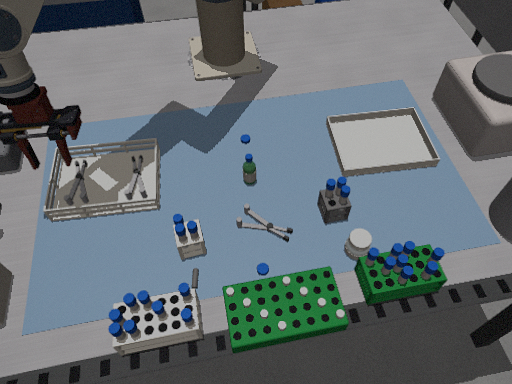

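View pics/t5.png

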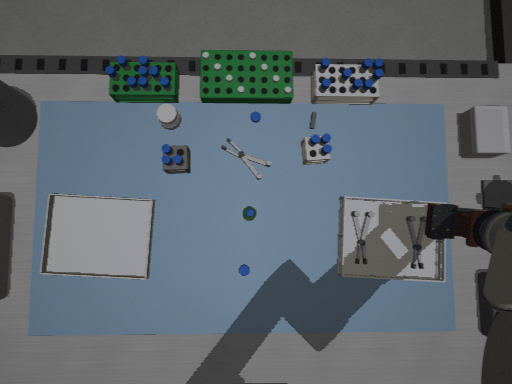

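C lies flat beside B with a gap between them, and every bystander is where it started. Now A, shifted 3 mm away from the bottle.

```bash
sed -i "s/'A':(\[.6442,-.0462\]/'A':([.6466,-.0479]/" h.py; python3 - <<'E'
from h import *
p=get_tcp_pos(); movel([p[0],p[1],.2],v=.2)
command_gripper(1.0)
pick('A')
liftc()
cv2.imwrite("pics/w6.png",read_camera("wrist")[:,:,::-1]); cv2.imwrite("pics/s6.png",read_camera("scene")[:,:,::-1])
E
```

```text
contact False
t 30.45 tcp [ 0.6469 -0.0479  0.0062] grip mm 88.0 F [-0.0452 -0.5023  0.5076] q6 0.53
t 31.43 tcp [ 0.6468 -0.048   0.0061] grip mm 49.2 F [ 0.4594 -1.4319  1.8807] q6 0.53
t 33.22 tcp [ 0.6458 -0.048   0.1987] grip mm 49.3 F [ 0.486   0.1253 -2.1692] q6 0.53
```

View pics/w6.png

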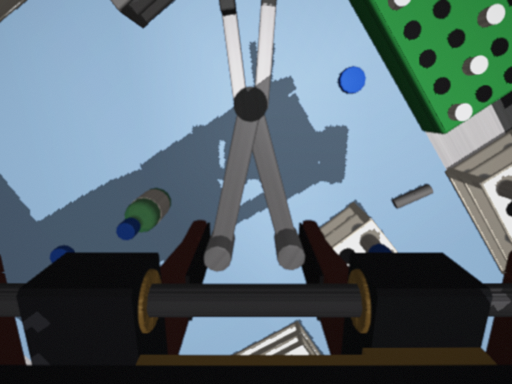

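View pics/s6.png

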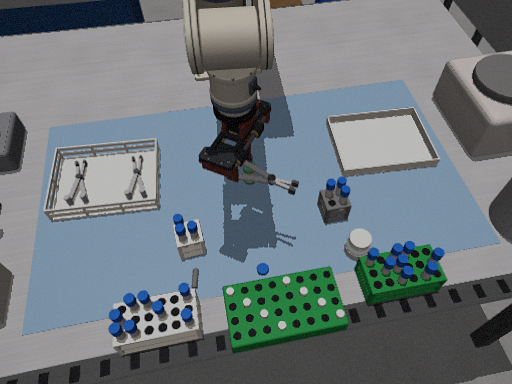

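A also stopped at 49.2 mm, so all three are seized. A goes in the middle of the repair tray, head to tail with the other two.

```bash
python3 - <<'E'
from h import *
place('A','repair')
cv2.imwrite("pics/w7.png",read_camera("wrist")[:,:,::-1])
E
```

```text
t 34.79 tcp [ 0.4075 -0.3659  0.2   ] grip mm 49.6 F [-0.4776  1.7073 -1.1221] q6 0.89
contact False
t 37.23 tcp [ 0.4068 -0.3664  0.0108] grip mm 49.4 F [ 0.707   0.4875 -1.767 ] q6 0.89
```

View pics/w7.png

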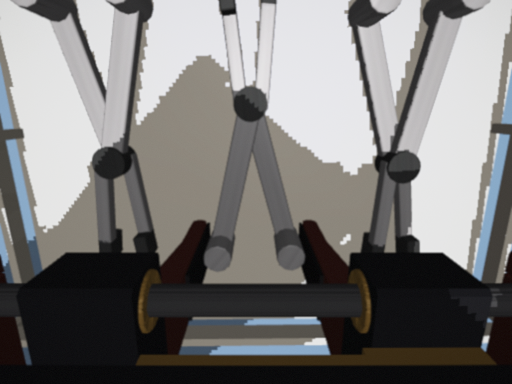

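A sits between the other two, with its rivet at (251,103) and theirs at (110,162) and (402,165). There is room to open the fingers.

```bash
python3 - <<'E'
from h import *
release()
p=get_tcp_pos(); movel([p[0],p[1],.26],v=.2)
movej([-0.1]+list(get_joint_pos()[1:]))
wait(.5); st()
cv2.imwrite("pics/s8.png",read_camera("scene")[:,:,::-1]);t=read_camera("top")[:,:,::-1]
cv2.imwrite("pics/t8.png",t); cv2.imwrite("pics/t8c.png",cv2.resize(t[180:300,325:465],None,fx=5,fy=5,interpolation=cv2.INTER_CUBIC))
E
```

```text
floor True
t 37.48 tcp [ 0.407  -0.3665  0.0098] grip mm 49.3 F [-0.3887  0.5835  4.5572] q6 0.89
t 38.18 tcp [ 0.4062 -0.3659  0.0089] grip mm 59.2 F [-0.9673  0.3056 -0.6114] q6 0.89
t 39.45 tcp [ 0.4061 -0.3658  0.1598] grip mm 59.2 F [-0.4186  0.0357 -0.8761] q6 0.89
t 41.92 tcp [ 0.5439 -0.0428  0.2583] grip mm 59.3 F [-0.8349  0.2197 -0.9683] q6 0.89
```

View pics/s8.png

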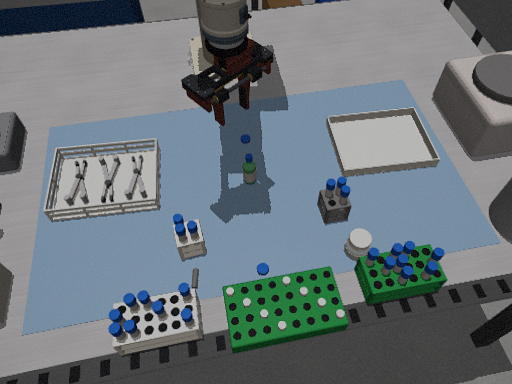

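View pics/t8c.png

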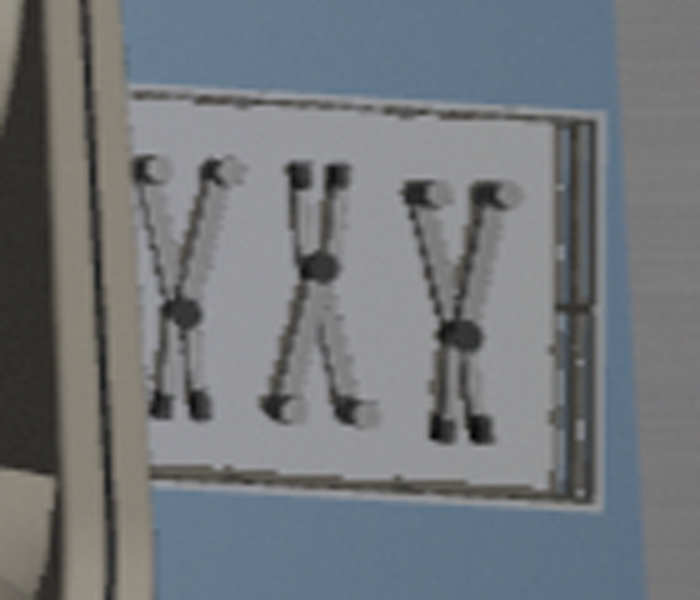

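View pics/t8.png

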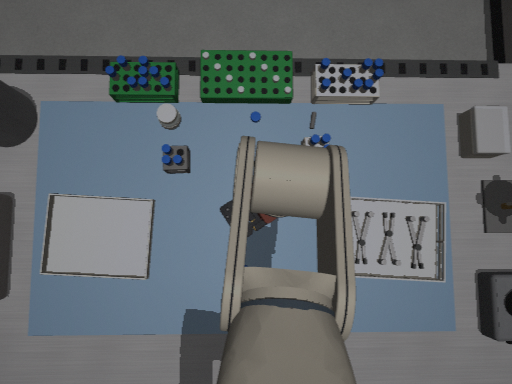

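```bash
python3 - <<'E'
from h import *
ti=camera_info("top"); c=lambda l:[((x+.5)/5-.5+325,(y+.5)/5-.5+180) for x,y in l]
a=TY; R=np.array([[np.cos(a),-np.sin(a)],[np.sin(a),np.cos(a)]])
for k,s,r in(('B',[(157,170),(229,171)],(185,312)),('A',[(292,409),(366,413)],(320,267)),('C',[(437,195),(509,195)],(465,335))):
    p=plane(ti,c(s),.034)[:,:2]; q=plane(ti,c([r]),.02)[0,:2]; m=p.mean(0)
    print(k,'over studs',np.linalg.norm(p[0]-p[1])+.014,'rivet-stud',np.linalg.norm(p-q,axis=1),'mid in tray',((q+.2*(m-q))-TR['repair'])@R)
print(get_qvel()); job_done()
E
```

```text
B over studs 0.05093206959094008 rivet-stud [0.0738 0.0743] mid in tray [0.0008 0.0726]
A over studs 0.05163481267991032 rivet-stud [0.0743 0.0746] mid in tray [-0.0015  0.0027]
C over studs 0.051231447011965144 rivet-stud [0.0734 0.0739] mid in tray [-0.0038 -0.0723]
[ 0.002  -0.0008 -0.001   0.0004 -0.0004 -0.0003]
the job is handed in; nothing more can be done
```

All three tongs turned out to be seized, so all three are in the slatted repair tray and the stock tray is empty. I handed the job in at about 42 s of the 72 s allowed; it reports no verdict.

- **Flexing:** I pinched each one by its studs, and each stuck at about 49 mm over the studs (36 mm would be shut). I carried each by the studs, lowered it to floor contact and released it.
- **Final check:** in the last top view they lie flat, side by side and head to tail. They measure about 51 mm over the studs. Their mid points are within 4 mm of the tray's centre in x, and at +73, +3 and -72 mm in y, inside the limits.
- **Bystanders:** those in view look unmoved by eye in the last pictures; I did not measure them. The arm hides part of one rack in the last top view, but that rack shows in place in the last scene view. The arm was parked clear, touching nothing.
- **Disagreement:** triangulating the stud tops from two cameras gave heights of 23–25 mm instead of 30 mm. Their horizontal positions agreed to 1–2 mm, so I used the known height, and all three grasps worked first time.

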